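# Push the toner row home

### The job

Stand the stray yellow toner bottle upright on the loading rack, along the fence behind the three that are lined up there, then slide all four along the fence into the lane as one row, without lifting the three or letting any squeeze out of line. Press the row firmly against the sprung end plate and hold it for a moment so that the spring clearly gives - about 10 newtons, never 20 - then let go, leaving the four upright and close together against the plate, and everything else on the bench untouched.

Things in the scene. Friction and masses are not known exactly. Their poses are not given: they have to be found in the camera images.
- loading_rack: fixed rack for dropper bottles: plywood base 78 mm wide, 6 mm thick, on which they stand, y = -200 to +240 mm. Origin: on the worktop under the lane's centre line. The lane runs along the rack's y axis; bottles are pushed towards -y. z up, +x across the lane, away from the robot. A blue end block, 72 mm high, closes it at y = -182 mm.
- fence_end (a point): open end of the rack's straight aluminium fence, on its top, 16 mm above the worktop. The fence runs along the whole far side, 8 mm thick, inner face at x = +22 mm in the rack. Site at x = +26, y = +240 mm in the rack's frame, axes as the rack's
- rail_end (a point): where the near rail begins: its top, 16 mm above the worktop, at x = -26, y = +45 mm in the rack. The rail runs from there to y = -200 mm, inner face at x = -22 mm, so the lane is 44 mm wide; a lead-in flared towards the robot goes on to y = +75 mm. Beyond it the near side is open, so a row pushed there can buckle towards the robot. Axes as the rack's
- end_plate: sprung plate at the closed end of the lane, 42 mm wide, 10 to 66 mm above the worktop, black rubber on its face. Origin: middle of the lower edge of the face, at y = -155 mm in the rack when not pressed (axes as the rack's). Gives towards -y against a stiff spring, 3.5 N per mm, no preload, bottoms at 7 mm; comes back when let go
- toner1: dropper bottle with dark red toner and a black cap, 106 mm high, round body 40 mm across (within 1 mm), straight to at least 60 mm above its base; one of the three that stand upright in a loose line on the rack before the lane's mouth, in any order, with gaps. Origin: centre of its underside, z up its axis. 60 to 150 g; slides easily if pushed below mid-body, may tip if pushed above 45 mm.
- toner2: dropper bottle with dark blue toner and a black cap, 110 mm high, round body 40 mm across (within 1 mm), straight to at least 60 mm above its base; one of the three that stand upright in a loose line on the rack before the lane's mouth, in any order, with gaps. Origin: centre of its underside, z up its axis. 60 to 150 g; slides easily if pushed below mid-body, may tip if pushed above 45 mm.
- toner4: dropper bottle with green toner and a black cap, 118 mm high, round body 40 mm across (within 1 mm), straight to at least 60 mm above its base; one of the three that stand upright in a loose line on the rack before the lane's mouth, in any order, with gaps. Origin: centre of its underside, z up its axis. 60 to 150 g; slides easily if pushed below mid-body, may tip if pushed above 45 mm.
- toner3: dropper bottle with yellow toner and a black cap, 114 mm high, round body 40 mm across (within 1 mm), straight to at least 60 mm above its base; the stray: stands apart on the worktop, to the left of the rack. Origin: centre of its underside, z up its axis. 60 to 150 g; slides easily if pushed below mid-body, may tip if pushed above 45 mm.
- tin_pint: bystander, small grey paint tin; leave alone. Origin: centre of its underside
- mix_cup: bystander, clear mixing cup; leave alone. Origin: centre of its underside
- tape_blue: bystander, roll of blue tape; leave alone. Origin: centre of its underside
- marker_red: bystander, red-capped marker; leave alone. Origin: centre of its underside
- marker_black: bystander, black marker; leave alone. Origin: centre of its underside
- tin_lid: bystander, tin lid; leave alone. Origin: centre of its underside

How it is judged:
By the outcome, as a careful person would: the job done as asked, in the order asked, and still so for the second after the job is handed in, with the robot touching nothing.
It also fails if it takes over 72 s, if anything falls off the work surface, if the arm or the gripper's body presses on something with over 40 N, if the wrist force passes 120 N, or if a joint passes its speed limit or range.

### The arm

A 6-joint arm with a two-finger parallel gripper is mounted at the origin on a cart in front of the work surface, level with it; the furniture and walls round the work are solid. World frame = base frame: x ahead of the robot, y to its left, z up, the work surface at z = 0. Lengths are in mm, angles in rad, forces in N, time in s.
With the tool pointing down it reaches from about 275 to 750 mm from the base axis. Payload 10.2 kg.
Tool frame: the origin (TCP) lies midway between the tips of the shut fingers; the grasp point (between the pads) lies 19 mm behind it; z points along the fingers, y is the direction in which the jaws open and shut (so a half turn about z gives the same grasp; the last joint's range is limited). The gripper opens to 85 mm and grips with 20 to 120 N. Pads are 22 mm wide; open, the fingers measure 114 mm over their backs; the gripper's body (76 mm by 85 mm) begins 54 mm behind the grasp point. The pads swing forward as they close: fully open they stand 13 mm farther back than shut.
Start: joints at [-1.369, 0.313, 1.498, -0, 1.331, -0.223], TCP at [216.361, -478.35, 231.294] pointing down, gripper open.
Joint ranges: [-2.94, 2.94], [-0.97, 2.17], [0.19, 2.56], [-1.23, 4.37], [0.02, 3.11], [-2.88, 2.88]. Speed limits (rad/s): [2.39, 2.39, 3.01, 3.14, 3.14, 3.14].

### API

Orientations are given as a unit quaternion [w, x, y, z].
In Python, from rig import sense, optics, ctrl gives the robot as it stands.
- The arm moves only by the tool play_rows, never from a script. Its argument "plan" is a list of rows, each a list of 7 numbers: the shift along the world's x, y, z in mm, then the turn, a rotation vector about the world's x, y, z in rad, then the opening, from -1 (shut) to 1 (fully open), so that 0 is half open. A call has 1 to 5 rows; each row shifts and turns the pose as measured when the row begins; what a row does not reach is not made up. A row lasts 1/12 s, in which the tool goes at most 41.7 mm and 7.16 degrees, less where a joint would pass 70% of its speed; a pose out of reach is approached as far as the arm can. A call is refused whole if a number of a shift passes 41.7 or a number of a turn 0.125, either way. A call with a gripper value outside its range is refused whole. The fingers move at their own pace and stop on an object; "grip_force" is the grip in N (left out, the last holds). Time passes only in rows, so rows that do not move let the fingers close. It gives the time, the measured TCP pose, the force and the opening at its end, in the units of the state.
- sense(): the state, without advancing time (a new reading comes with each control period).
- optics.capture(name): name is "scene" or "top"; returns a dict with "img" (384x512x3 uint8, blue, green, red), "fx", "fy", "cx", "cy" (pixels), "dist" ([k1, k2, p1, p2, k3] as OpenCV has them; the pictures are not rectified), "world_to_cam" (4x4, takes a point from world to camera coordinates). Camera axes: x right, y up, looking along -z (the intrinsics and any distortion apply to the point x, -y, -z); pixel columns grow to the right and rows downward; lengths in mm; the calibration is good to about 2 mm. A picture is of the moment at which its call begins. There is no depth.
- ctrl.finish_job(): hands the job in, once; it reports no verdict.
The state is a dict: "time_s": time; "joints": joint angles; "dq": joint speeds; "tau": joint torques, N m; "eef_pos": TCP position; "ee_rot": TCP orientation; "force": force on the tool from outside, world axes, zero at the start; "wrist_torque": the same for the moment, N m; "grip_width": opening from 0.0 (shut) to 1.0 (fully open).
Only numpy, scipy, OpenCV 4.12 (cv2) and the standard library are available. Lean on these libraries where they do the work, as an engineer would, in place of code of your own. Each camera call takes 0.05 s, during which the arm holds its last target. There are 200 camera calls.

## Working session

There is one attempt and no reset: what is moved stays moved. The work goes in short steps, Python scripts to look and compute and a tool call to move; the robot and the scene stay as the last step left them, time stands still between calls to the robot, and variables do not carry over. Pictures are saved under pics/ and viewed, about 8 in all and at most 12, crops included, and the job is handed in when it is done.

Besides the shell and the picture viewer there is one more tool, called after "Emit:" by a JSON object that holds its "api" and its "payload", one argument or row to a line. play_rows: Moves the arm, as the interface text tells. Its arguments: {"type":"object","properties":{"plan":{"type":"array"},"grip_force":{"type":"number"}},"required":["plan"]}

```bash
mkdir -p pics
cat > h.py <<'E'
import numpy as np, cv2
from rig import sense, optics, ctrl
def cap(n,save=None):
    c=optics.capture(n)
    if save: cv2.imwrite('pics/'+save,c['img'])
    return c
def K(c): return np.array([[c['fx'],0,c['cx']],[0,c['fy'],c['cy']],[0,0,1.]]),np.array(c['dist'],float)
def ray(c,uv):
    k,d=K(c); p=cv2.undistortPoints(np.array([[uv]],float),k,d)[0,0]
    M=np.array(c['world_to_cam']); R=M[:3,:3]; o=-R.T@M[:3,3]
    return o,R.T@np.array([p[0],-p[1],-1.])
def onz(c,uv,z):
    o,d=ray(c,uv); return o+d*(z-o[2])/d[2]
def proj(c,P):
    k,d=K(c); M=np.array(c['world_to_cam']); q=M[:3,:3]@np.array(P,float)+M[:3,3]
    return cv2.projectPoints(np.array([[q[0],-q[1],-q[2]]]),np.zeros(3),np.zeros(3),k,d)[0][0,0]
E
python3 - <<'E'
from h import *
a=cap('scene','s0.png');b=cap('top','t0.png')
for c in(a,b): print(c['fx'],c['cx'],c['cy'],c['dist'],ray(c,(256,192)))
print(sense())
cv2.imwrite('pics/t0b.png',cv2.resize(b['img'],(800,600)));cv2.imwrite('pics/s0b.png',cv2.resize(a['img'],(800,600)))
E
```

```text
360.31408170405007 253.55674658629505 191.08322810271335 [-0.03265611  0.          0.          0.          0.        ] (array([-303.43472993, -655.89325048,  537.15574508]), array([ 0.75853784,  0.48018895, -0.44055802]))
484.6686266409999 252.00428756141886 188.78303691156162 [-0.20326116  0.          0.          0.          0.        ] (array([ 362.71532086, -137.18219245, 1494.93671975]), array([ 0.1087744 ,  0.00341821, -0.99411693]))
{'time_s': 0.1, 'joints': array([-1.36938426e+00,  3.13390608e-01,  1.49835457e+00,  7.73667924e-07,
        1.33098653e+00, -2.23395798e-01]), 'dq': array([ 2.11400533e-05, -2.04587101e-03, -2.48808382e-03, -1.62284881e-03,
       -5.99383016e-04,  6.62380452e-04]), 'tau': array([ 1.50924134e-03, -4.12893319e+01, -2.60147595e+01, -2.19423232e-04,
        2.95556143e-03,  2.08606252e-05]), 'eef_pos': array([ 216.32164663, -478.11581424,  230.79652116]), 'ee_rot': array([-5.69489291e-04,  9.77526827e-01,  2.10810291e-01,  6.63573664e-06]), 'force': array([-0.01060283, -0.22432759,  0.18534383]), 'wrist_torque': array([ 0.00425323, -0.03995104, -0.01159472]), 'grip_width': 1.0022904927471634}
```

View pics/t0b.png

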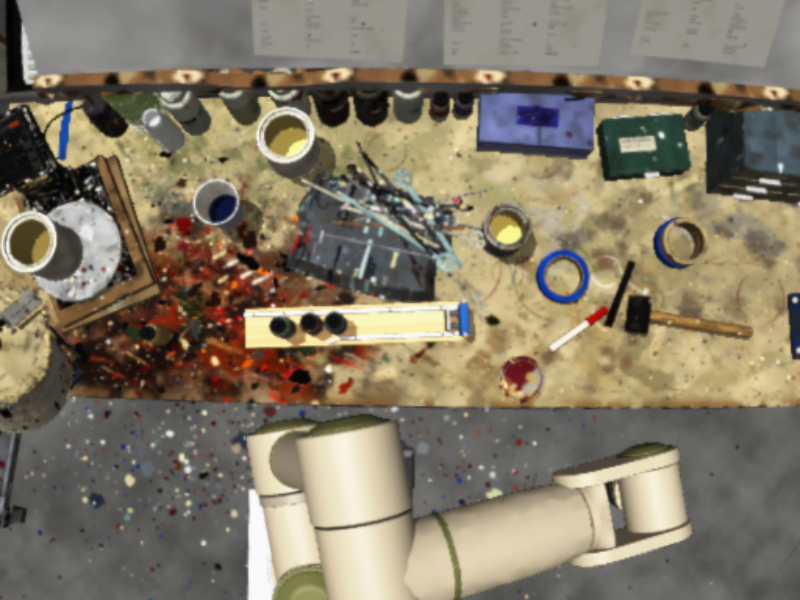

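View pics/s0b.png

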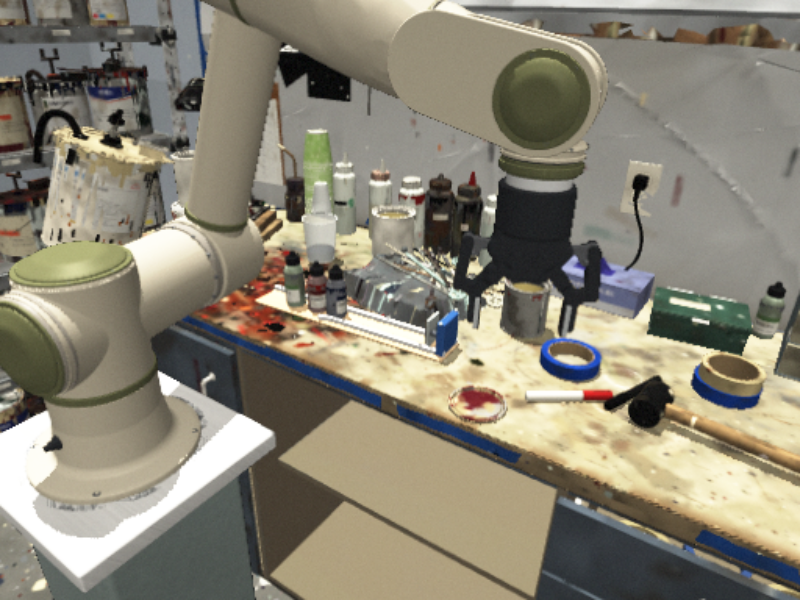

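Top view: the rack runs from (245,328) to (468,320), with green, red and blue caps at (283,326), (311,324) and (337,323). The stray is probably near (152,332). The scene view shows the order as green, red, blue towards the lane. I'll zoom in.

Run:
```python
from h import *
i=cv2.imread('pics/t0.png')
a=cv2.resize(i[180:240,60:180],None,fx=6,fy=6,interpolation=cv2.INTER_CUBIC)
b=cv2.resize(i[185:230,150:310],None,fx=5,fy=5,interpolation=cv2.INTER_CUBIC)
o=np.zeros((360+225,800,3),np.uint8);o[:360,:720]=a;o[360:,:]=b
cv2.imwrite('pics/z0.png',o)
```

```text
(no output)
```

View pics/z0.png

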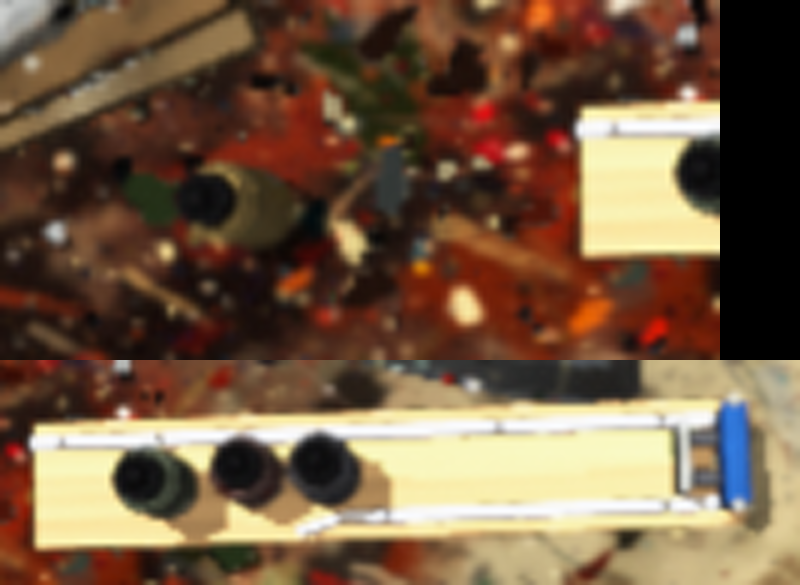

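The yellow stray stands with its cap at crop (206,198), which is about (94,213) in the image. The fence end is at crop (33,442), and the caps are at (140,477) green, (240,465) red and (318,458) blue. Next I'll convert these to world positions.

Run:
```python
from h import *
c=cap('top')
A=lambda x,y:((x+.5)/6-.5+60,(y+.5)/6-.5+180)
B=lambda x,y:((x+.5)/5-.5+150,(y-360+.5)/5-.5+185)
P=lambda n,uv,z:print(n,np.round(uv,1),np.round(onz(c,uv,z),1))
P('fence end',B(33,442),16);P('fence mid',B(415,430),16);P('fence far',B(700,419),16)
P('base c1',B(36,427),6);P('base c2',B(36,549),6)
P('rail far',B(700,506),16);P('rail near',B(385,517),16)
P('plate top',B(684,427),66);P('plate top2',B(684,490),66)
P('block t1',B(735,403),72);P('block t2',B(735,506),72)
P('green',B(140,477),118);P('red',B(240,465),106);P('blue',B(318,458),110);P('yellow',A(206,198),114)
P('yellow far base', A(296,222),0)
P('ytest', A(265,207),35)
```

```text
fence end [156.2 201. ] [491.  176.1  16. ]
fence mid [232.6 198.6] [502.9 -60.7  16. ]
fence far [289.6 196.4] [ 512.8 -235.4   16. ]
base c1 [156.8 198. ] [501.3 176.7   6. ]
base c2 [156.8 222.4] [425.3 173.8   6. ]
rail far [289.6 213.8] [ 459.3 -236.    16. ]
rail near [226.6 216. ] [449.1 -43.6  16. ]
plate top [286.4 198. ] [ 502.8 -222.7   66. ]
plate top2 [286.4 210.6] [ 465.4 -223.1   66. ]
block t1 [296.6 193.2] [ 517.  -252.3   72. ]
block t2 [296.6 213.8] [ 456.  -252.9   72. ]
green [177.6 208. ] [463.2  91.3 118. ]
red [197.6 205.6] [472.2  35.3 106. ]
blue [213.2 204.2] [476.8 -10.1 110. ]
yellow [ 93.9 212.6] [444.6 340.9 114. ]
yellow far base [108.9 216.6] [439.9 330.1   0. ]
ytest [103.8 214.1] [445.4 336.1  35. ]
```

Emit:
{"api": "play_rows", "payload": {
  "plan": [
    [11.4,41,0,0,0,0.12,1],
    [11.4,41,0,0,0,0.12,1],
    [11.4,41,0,0,0,0.12,1],
    [11.4,41,0,0,0,0.12,1],
    [11.4,41,0,0,0,0.12,1]
  ]
}}

```text
time_s: 0.57
eef_pos: [269.5, -277.6, 227.4]
ee_rot: [-0.002, 0.868, 0.496, -0.0]
force: [0.8, 0.2, -0.5]
grip_width: 0.999
```

Emit:
{"api": "play_rows", "payload": {
  "plan": [
    [11.4,41,0,0,0,0.12,1],
    [11.4,41,0,0,0,0.12,1],
    [11.4,41,0,0,0,0.12,1],
    [11.4,41,0,0,0,0.12,1],
    [11.4,41,0,0,0,0.12,1]
  ]
}}

```text
time_s: 0.98
eef_pos: [322.1, -76.2, 227.1]
ee_rot: [-0.002, 0.673, 0.739, -0.001]
force: [1.8, -0.8, -0.8]
grip_width: 0.999
```

Emit:
{"api": "play_rows", "payload": {
  "plan": [
    [11.4,41,0,0,0,0,1],
    [11.4,41,0,0,0,0,1],
    [11.4,41,0,0,0,0,1],
    [11.4,41,0,0,0,0,1],
    [11.4,41,0,0,0,0,1]
  ]
}}

```text
time_s: 1.4
eef_pos: [374.7, 125.9, 227.8]
ee_rot: [-0.0, 0.671, 0.742, -0.0]
force: [1.0, -1.2, -0.2]
grip_width: 1.0
```

Emit:
{"api": "play_rows", "payload": {
  "plan": [
    [12,40,0,0,0,-0.045,1],
    [12,40,0,0,0,0,1],
    [12,40,0,0,0,0,1],
    [12,40,0,0,0,0,1],
    [12,35,0,0,0,0,1]
  ]
}}

```text
time_s: 1.82
eef_pos: [431.1, 324.0, 227.0]
ee_rot: [0.0, 0.687, 0.727, -0.0]
force: [0.8, -0.7, 0.4]
grip_width: 0.997
```

Run:
```python
from h import *
a=cap('scene','s1.png');print(sense()['eef_pos'],sense()['joints'])
for z in(0,60,114): print(proj(a,(444.6,340.9,z)))
u,v=proj(a,(444.6,340.9,60)).astype(int)
for n,p in dict(green=(463.2,91.3,124),red=(472.2,35.3,112),blue=(476.8,-10.1,116)).items(): print(n,proj(a,p))
i=a['img'];o=np.hstack([cv2.resize(i[v-50:v+50,max(0,u-50):max(0,u-50)+100],(390,390)),cv2.resize(i[140:240,160:260],(390,390))])
cv2.imwrite('pics/z1.png',o);print(u,v)
```

```text
[432.2370057  328.35898835 226.06555896] [0.43297878 0.35569064 1.4524357  0.00161811 1.33310715 0.3734265 ]
[132.88126612 179.49384411]
[130.81989511 163.89519348]
[128.90496749 149.30140167]
green [186.09322092 160.8381177 ]
red [201.80839249 167.60969751]
blue [214.22291405 169.34845912]
130 163
```

View pics/z1.png

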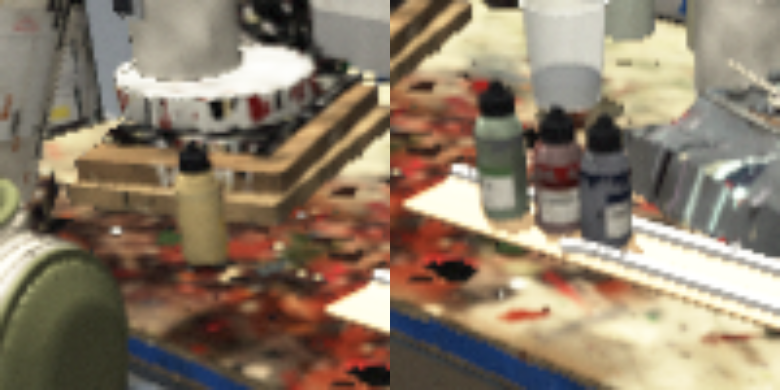

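The stray sits where computed, with its cap at image (129.5,149.7) against a predicted (128.9,149.3). The bottle order is green, red, blue. I'll descend over the stray.

Emit:
{"api": "play_rows", "payload": {
  "plan": [
    [12,12.5,-20,0,0,0,0.5],
    [0,0,-20,0,0,0,0.5],
    [0,0,-20,0,0,0,0.5]
  ]
}}

```text
time_s: 2.12
eef_pos: [445.9, 346.0, 166.1]
ee_rot: [0.0, 0.684, 0.73, 0.003]
force: [-1.0, 0.0, -0.6]
grip_width: 0.753
```

Emit:
{"api": "play_rows", "payload": {
  "plan": [
    [-0.5,-5,-30,0,0,-0.01,0.4],
    [0,0,-30,0,0,0,0.3],
    [0,0,-25,0,0,0,0.3],
    [0,0,-20,0,0,0,0.3],
    [0,0,0,0,0,0,0.3]
  ]
}}

```text
time_s: 2.53
eef_pos: [442.5, 339.9, 51.9]
ee_rot: [-0.001, 0.687, 0.726, 0.0]
force: [-1.3, -0.5, 0.7]
grip_width: 0.652
```

Emit:
{"api": "play_rows", "payload": {
  "plan": [
    [1.5,1,-6,0,0,0,0.3],
    [0,0,0,0,0,0,0.0],
    [0,0,0,0,0,0,-0.3],
    [0,0,0,0,0,0,-0.4],
    [0,0,0,0,0,0,-0.4]
  ],
  "grip_force": 40
}}

```text
time_s: 2.95
eef_pos: [445.7, 341.5, 48.8]
ee_rot: [-0.0, 0.687, 0.726, 0.002]
force: [-0.0, 0.3, -1.6]
grip_width: 0.464
```

Emit:
{"api": "play_rows", "payload": {
  "plan": [
    [0,0,15,0,0,0,-0.6],
    [0,0,35,0,0,0,-0.6],
    [2,-20,20,0,0,0,-0.6],
    [4,-40,0,0,0,0,-0.6],
    [4,-40,0,0,0,0,-0.6]
  ],
  "grip_force": 60
}}

```text
time_s: 3.37
eef_pos: [455.0, 244.0, 124.6]
ee_rot: [0.001, 0.684, 0.729, 0.004]
force: [1.0, -0.2, -1.1]
grip_width: 0.459
```

Emit:
{"api": "play_rows", "payload": {
  "plan": [
    [5,-40,0,0,0,0,-0.6],
    [3,-30,0,0,0,0,-0.6],
    [1.5,-18,0,0,0,0,-0.6],
    [0,0,0,0,0,0,-0.6]
  ]
}}

```text
time_s: 3.7
eef_pos: [465.9, 147.3, 128.9]
ee_rot: [0.004, 0.685, 0.728, 0.007]
force: [0.5, -0.2, -0.9]
grip_width: 0.454
```

Emit:
{"api": "play_rows", "payload": {
  "plan": [
    [0,-5,-20,0,0,0,-0.6],
    [0,0,-20,0,0,0,-0.6],
    [0,0,-12,0,0,0,-0.6],
    [0,0,-10,0,0,0,-0.6],
    [0,0,0,0,0,0,-0.6]
  ]
}}

```text
time_s: 4.12
eef_pos: [467.8, 142.6, 68.7]
ee_rot: [0.007, 0.686, 0.727, 0.01]
force: [-1.1, 0.4, -1.3]
grip_width: 0.456
```

Run:
```python
from h import *
c=cap('top','t2.png');a=cap('scene','s2.png');s=sense();print(s['eef_pos'],s['ee_rot'],s['force'])
i=c['img'];j=a['img']
o=np.zeros((600,800,3),np.uint8);o[:225]=cv2.resize(i[185:230,150:310],(800,225),interpolation=cv2.INTER_CUBIC)
o[225:600,:500]=cv2.resize(j[145:220,160:260],(500,375),interpolation=cv2.INTER_CUBIC)
cv2.imwrite('pics/z2.png',o)
```

```text
[468.81380054 142.68122916  70.34871866] [0.00784603 0.68611957 0.72735588 0.01148047] [ 0.33994006 -0.4082739  -0.15010452]
```

View pics/z2.png

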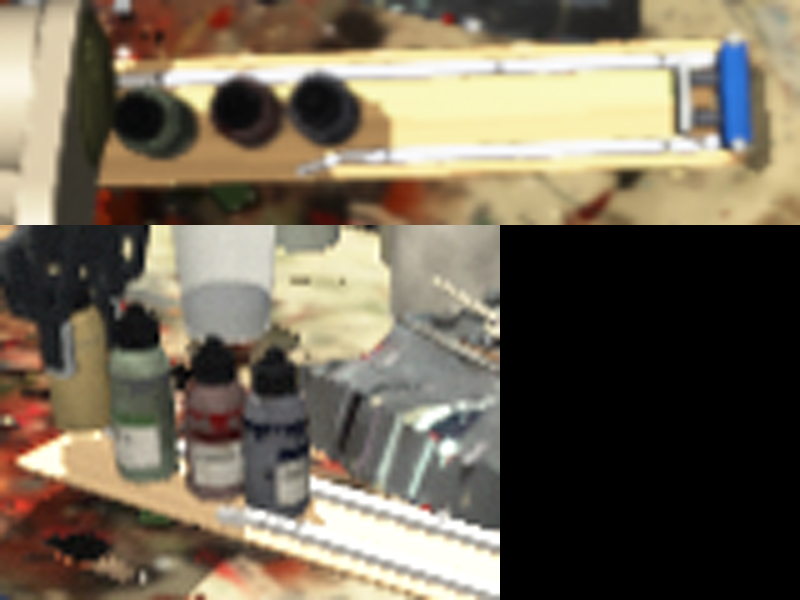

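The bottle is held upright above the rack behind green, with its base still about 15 mm up. The TCP is 2.5 mm too far in x and tilted 1.6°. I'll correct both and set it down.

Emit:
{"api": "play_rows", "payload": {
  "plan": [
    [-2.5,-1,-2,-0.006,0.027,0,-0.6],
    [0,0,-6,0,0,0,-0.6],
    [0,0,-3,0,0,0,-0.6],
    [0,0,0,0,0,0,-0.6]
  ]
}}

```text
time_s: 4.55
eef_pos: [468.0, 143.0, 62.0]
ee_rot: [0.002, 0.686, 0.728, 0.002]
force: [-1.1, 0.4, -1.5]
grip_width: 0.457
```

Emit:
{"api": "play_rows", "payload": {
  "plan": [
    [-2.5,-1,-3,0,0,0,-0.6],
    [0,0,-3,0,0.003,0,-0.6],
    [-0.5,0,-1.5,0,0,0,-0.6],
    [0,0,-0.5,0,0,0,-0.6]
  ]
}}

```text
time_s: 4.88
eef_pos: [465.0, 142.1, 53.9]
ee_rot: [0.002, 0.686, 0.728, 0.002]
force: [0.1, 0.6, -1.0]
grip_width: 0.456
```

Emit:
{"api": "play_rows", "payload": {
  "plan": [
    [0.5,0,-1.5,0,0,0,-0.6],
    [0,0,-0.5,0,0,0,-0.6]
  ]
}}

```text
time_s: 5.05
eef_pos: [466.0, 142.1, 52.5]
ee_rot: [0.002, 0.686, 0.728, 0.003]
force: [-3.0, -0.1, 8.0]
grip_width: 0.459
```

Contact at 8 N. I'll ease off, open gently and rise.

Emit:
{"api": "play_rows", "payload": {
  "plan": [
    [0,0,0.7,0,0,0,-0.2],
    [0,0,0,0,0,0,0.1],
    [0,0,0,0,0,0,0.3],
    [0,0,2,0,0,0,0.4],
    [0,0,10,0,0,0,0.4]
  ]
}}

```text
time_s: 5.47
eef_pos: [465.7, 142.0, 64.7]
ee_rot: [0.002, 0.686, 0.728, 0.002]
force: [-0.0, -0.1, -1.1]
grip_width: 0.699
```

Emit:
{"api": "play_rows", "payload": {
  "plan": [
    [0,0,25,0,0,0,0.4],
    [0,0,35,0,0,0,0.4],
    [0,0,35,0,0,0,0.4],
    [0,0,25,0,0,0,0.4],
    [0,0,0,0,0,0,0]
  ]
}}

```text
time_s: 5.88
eef_pos: [464.3, 141.9, 194.1]
ee_rot: [0.002, 0.686, 0.728, 0.002]
force: [1.2, 0.5, 1.1]
grip_width: 0.571
```

Emit:
{"api": "play_rows", "payload": {
  "plan": [
    [-20,-17,0,0,-0.11,0,-1],
    [-20,-17,0,0,-0.11,0,-1],
    [-20,-17,0,0,-0.11,0,-1],
    [0,0,-20,0,-0.11,0,-1],
    [0,0,-20,0,0,0,-1]
  ],
  "grip_force": 30
}}

```text
time_s: 6.3
eef_pos: [406.2, 89.4, 159.0]
ee_rot: [0.168, 0.667, 0.709, 0.156]
force: [0.8, 0.2, -0.3]
grip_width: -0.005
```

Emit:
{"api": "play_rows", "payload": {
  "plan": [
    [0,0,-35,0,0,0,-1],
    [0,0,-35,0,0,0,-1],
    [0,0,-25,0,0,0,-1],
    [0,0,0,0,0,0,-1]
  ]
}}

```text
time_s: 6.63
eef_pos: [403.3, 88.6, 61.5]
ee_rot: [0.17, 0.667, 0.708, 0.157]
force: [-0.9, 0.0, -0.1]
grip_width: -0.002
```

Emit:
{"api": "play_rows", "payload": {
  "plan": [
    [8,2,-20,0,0,0,-1],
    [5,0,-10,0,0,0,-1],
    [0,0,0,0,0,0,-1]
  ]
}}

```text
time_s: 6.88
eef_pos: [417.9, 91.2, 32.9]
ee_rot: [0.17, 0.667, 0.708, 0.158]
force: [-0.1, -0.5, -0.7]
grip_width: -0.004
```

Run:
```python
from h import *
c=cap('top','t3.png');a=cap('scene','s3.png');s=sense();print(s['eef_pos'],s['ee_rot'],s['force'])
i=c['img'];j=a['img']
o=np.zeros((600,800,3),np.uint8);o[:225]=cv2.resize(i[185:230,150:310],(800,225),interpolation=cv2.INTER_CUBIC)
o[225:600,:500]=cv2.resize(j[145:220,160:260],(500,375),interpolation=cv2.INTER_CUBIC)
cv2.imwrite('pics/z3.png',o)
```

```text
[417.77857003  91.1968787   34.06788753] [0.17060557 0.66669668 0.70802649 0.15845428] [-0.51356096  0.06356403 -0.93879195]
```

View pics/z3.png

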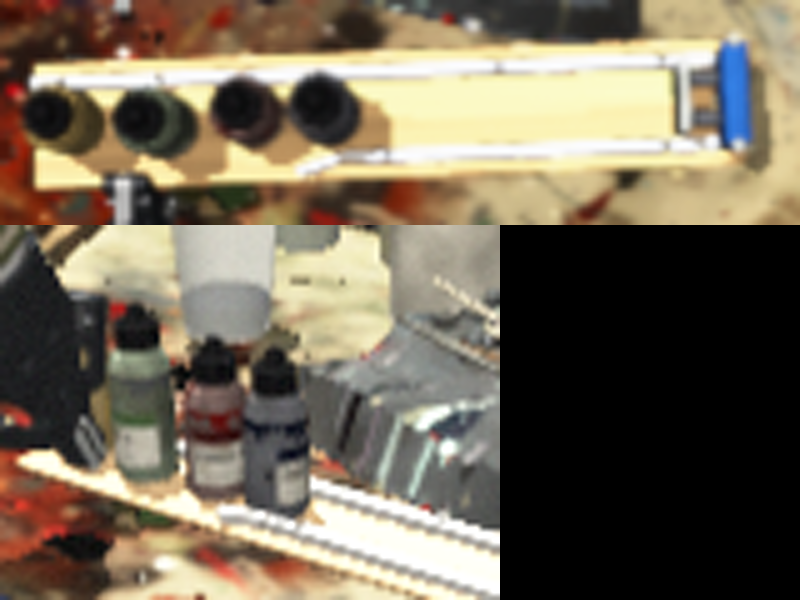

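The yellow bottle stands behind green in the top crop at (47,114). The closed fingers are beside green at (123,200). I'll nudge green towards the fence in small steps.

Emit:
{"api": "play_rows", "payload": {
  "plan": [
    [8,0,-5,0,0,0,-1],
    [3,0.2,-1,0,0,0,-1],
    [3,0.2,-0.5,0,0,0,-1],
    [0,0,-0.5,0,0,0,-1]
  ]
}}

```text
time_s: 7.32
eef_pos: [433.8, 92.3, 32.0]
ee_rot: [0.173, 0.666, 0.708, 0.162]
force: [-0.9, 0.1, 0.3]
grip_width: -0.001
```

Emit:
{"api": "play_rows", "payload": {
  "plan": [
    [2.5,0.1,-0.5,0,0,0,-1],
    [2.5,0.1,-0.5,0,0,0,-1]
  ]
}}

```text
time_s: 7.48
eef_pos: [438.9, 92.7, 32.1]
ee_rot: [0.173, 0.665, 0.708, 0.162]
force: [-0.4, -0.2, -0.4]
grip_width: 0.003
```

```bash
cat > caps.py <<'E'
from h import *
def caps(c,names='YGRB',img=None):
    # dark blobs (caps) on the rack band; report world at cap-top height
    i=c['img'][185:230,140:310]; i=cv2.resize(i,None,fx=5,fy=5,interpolation=cv2.INTER_CUBIC)
    m=(i.max(2)<45).astype(np.uint8)
    n,l,st,ce=cv2.connectedComponentsWithStats(m)
    r=[]
    for k in range(1,n):
        if st[k,4]>250:
            u=((ce[k]+.5)/5-.5+[140,185]); r.append((u,st[k,2:5]))
    return sorted(r,key=lambda t:t[0][0])
def rack(p):
    t=.053;d=np.array(p[:2])-[476.6,-65]
    return np.array([d[0]*np.cos(t)+d[1]*np.sin(t),-d[0]*np.sin(t)+d[1]*np.cos(t)])
E
python3 - <<'E'
from caps import *
for f in (None,'pics/t3.png'):
    c=cap('top')
    if f: c['img']=cv2.imread(f)
    print(f)
    for u,s in caps(c): print(np.round(u,1),s,np.round(rack(onz(c,u,118)),1))
print(sense()['eef_pos'],sense()['force'])
E
```

```text
None
[141.3 210.3] [ 19  19 275] [ -8.2 263.1]
[153.7 197.3] [ 66  45 938] [ 28.2 226.2]
[159.2 207.6] [  48   45 1605] [ -2.1 210.3]
[180.4 219.3] [ 149  130 6906] [-37.7 149.5]
[197.5 205.8] [  50   46 1761] [-0.7 99.3]
[214.1 206.5] [  64   61 2329] [-4.3 51.6]
[221.  190.6] [ 33  29 633] [40.8 30.6]
[257.5 188.2] [ 37  31 704] [ 43.9 -73.9]
[270.7 188.8] [  68   37 1716] [  40.8 -111.5]
pics/t3.png
[141.3 210.3] [ 19  19 275] [ -8.2 263.1]
[153.7 197.3] [ 65  46 931] [ 28.2 226.1]
[159.2 207.6] [  48   45 1602] [ -2.2 210.3]
[177.7 208.2] [  49   47 1750] [ -5.8 156.6]
[180.  226.2] [ 39  42 971] [-57.5 150.9]
[186.  210.5] [ 32  45 490] [-13.1 132.8]
[188.5 225.8] [ 55  35 753] [-57.  126.5]
[197.5 205.8] [  49   46 1753] [-0.7 99.3]
[214.2 206.4] [  64   63 2369] [-3.8 51.3]
[221.  190.6] [ 33  27 626] [40.8 30.6]
[257.4 188.2] [ 38  31 725] [ 43.9 -73.6]
[270.6 188.9] [  68   37 1690] [  40.7 -111.5]
[439.02452768  92.63756073  31.89643223] [0.40815266 0.31198608 0.25938675]
```

Emit:
{"api": "play_rows", "payload": {
  "plan": [
    [2,0.1,-0.5,0,0,0,-1],
    [0,0,-0.3,0,0,0,-1]
  ]
}}

```text
time_s: 7.75
eef_pos: [441.0, 92.8, 31.1]
ee_rot: [0.173, 0.665, 0.708, 0.162]
force: [0.4, -0.5, 0.2]
grip_width: 0.004
```

Run:
```python
from caps import *
c=cap('top','t4.png');a=cap('scene','s4.png');print(sense()['eef_pos'],sense()['force'])
i=c['img'];j=a['img']
o=np.zeros((600,800,3),np.uint8);o[:225]=cv2.resize(i[185:230,150:310],(800,225),interpolation=cv2.INTER_CUBIC)
o[225:600,:500]=cv2.resize(j[145:220,160:260],(500,375),interpolation=cv2.INTER_CUBIC)
cv2.imwrite('pics/z4.png',o)
```

```text
[440.63872109  92.80496822  30.92179092] [ 0.24794915 -0.49179802  0.77970664]
```

View pics/z4.png

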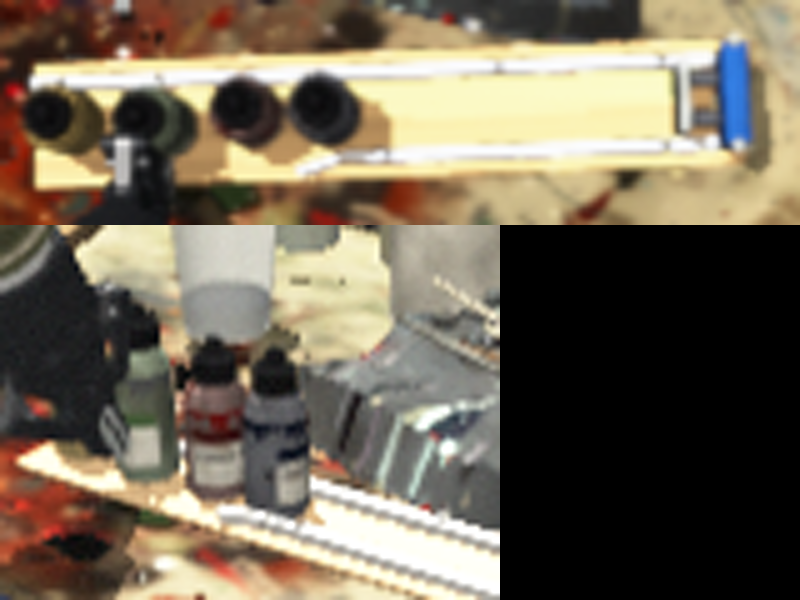

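The fingers have just reached green, which is in touch and hardly moved in the crop at (140,115). I'll push on by about 6 mm.

Emit:
{"api": "play_rows", "payload": {
  "plan": [
    [2,0,-0.5,0,0,0,-1],
    [2,0,-0.5,0,0,0,-1]
  ]
}}

```text
time_s: 8.02
eef_pos: [444.3, 92.9, 29.7]
ee_rot: [0.172, 0.665, 0.708, 0.162]
force: [-0.5, 0.3, -0.2]
grip_width: -0.001
```

Emit:
{"api": "play_rows", "payload": {
  "plan": [
    [1.5,0,-0.5,0,0,0,-1],
    [0,0,-0.5,0,0,0,-1]
  ]
}}

```text
time_s: 8.18
eef_pos: [446.3, 92.9, 28.5]
ee_rot: [0.172, 0.665, 0.708, 0.162]
force: [-0.8, 0.2, -0.6]
grip_width: -0.001
```

Run:
```python
from caps import *
# green bottle's label/cap position in scene view: cap centroid by dark mask near predicted
for f in('s3','s4',None):
    a=cap('scene'); 
    if f: a['img']=cv2.imread(f'pics/{f}.png')
    g=cv2.cvtColor(a['img'],cv2.COLOR_BGR2HSV).astype(int)[165:200,175:200]
    m=(g[...,0]>38)&(g[...,0]<85)&(g[...,1]>25)
    y,x=np.nonzero(m); print(f,m.sum(),x.mean()+175,x.min()+175,x.max()+175,y.mean()+165)
    if not f:print(sense()['eef_pos'],sense()['force'])
```

```text
s3 156 188.87179487179486 182 199 179.6025641025641
s4 137 189.05109489051094 178 197 180.8832116788321
None 130 190.02307692307693 176 199 180.52307692307693
[445.96830547  92.89972946  28.52313846] [-1.36739935 -0.63900527  0.4623382 ]
```

Emit:
{"api": "play_rows", "payload": {
  "plan": [
    [1.5,0,-0.3,0,0,0,-1],
    [0,0,-0.3,0,0,0,-1]
  ]
}}

```text
time_s: 8.5
eef_pos: [447.1, 93.0, 27.7]
ee_rot: [0.172, 0.666, 0.708, 0.161]
force: [-1.0, 0.1, 1.0]
grip_width: -0.003
```

Run:
```python
from caps import *
a=cap('scene')
# right edge of green body against wood/background: row profiles, before and now
b=cv2.imread('pics/s0.png')
for n,i in(('before',b),('now',a['img'])):
    r=i[178:184,176:202].astype(float).mean(0).sum(1); print(n,r.astype(int))
print(sense()['eef_pos'],sense()['force'], proj(a,(462.8,90.3,40)),proj(a,(469.8,90.3,40)))
```

```text
before [458 433 410 401 319 316 250 241 241 242 234 231 229 221 221 198 186 168
 186 454 326 236 260 273 250 259]
now [ 97  90  86  85  97  97 174 182 184 225 251 249 245 237 235 237 222 198
 180 170 183 227 275 292 265 273]
[446.90105678  93.01990472  27.5999912 ] [-1.48691854  0.30206083  0.84150585] [187.71459412 185.30886427] [189.20232675 184.57037504]
```

Emit:
{"api": "play_rows", "payload": {
  "plan": [
    [-15,0,0,0,0,0,-1],
    [-20,0,20,0,0,0,-1],
    [0,15,40,0,0,0,-1],
    [0,30,40,-0.073,0.078,0,-0.67],
    [0,30,20,-0.073,0.078,0,-0.67]
  ]
}}

```text
time_s: 8.97
eef_pos: [415.3, 136.7, 86.1]
ee_rot: [0.147, 0.66, 0.725, 0.127]
force: [0.9, -0.4, -0.5]
grip_width: 0.168
```

Emit:
{"api": "play_rows", "payload": {
  "plan": [
    [5,30,0,-0.073,0.078,0,-0.67],
    [10,12,0,-0.073,0.078,0,-0.67],
    [20,0,0,-0.073,0.078,0,-0.67],
    [15,0,0,-0.073,0.078,0,-0.67],
    [0,0,0,0,0,0,-0.67]
  ]
}}

```text
time_s: 9.38
eef_pos: [467.6, 176.2, 90.4]
ee_rot: [0.13, 0.644, 0.75, -0.076]
force: [0.2, 0.4, -0.6]
grip_width: 0.162
```

Run:
```python
from caps import *
from scipy.spatial.transform import Rotation as Ro
c=cap('top')
for u,s in caps(c):
  if 900<s[2]<2600 and abs(rack(onz(c,u,118))[0])<15: print(np.round(u,1),s,np.round(rack(onz(c,u,118)),1))
s=sense();q=s['ee_rot'];R=Ro.from_quat([q[1],q[2],q[3],q[0]])
t=.053; z=np.array([0,-np.sin(.436),-np.cos(.436)]); y=np.array([1.,0,0]); x=np.cross(y,z)
W=Ro.from_euler('z',t)*Ro.from_matrix(np.c_[x,y,z]); W2=Ro.from_euler('z',t)*Ro.from_matrix(np.c_[-x,-y,z])
for w in(W,W2): print((w*R.inv()).as_rotvec().round(3))
print(s['eef_pos'],s['grip_width'],s['joints'].round(2))
```

```text
[159.  207.7] [  49   46 1717] [ -2.5 210.9]
[177.5 206.5] [  49   46 1698] [ -0.9 157. ]
[197.5 205.9] [  49   46 1774] [-0.8 99.3]
[214.  206.5] [  61   62 2350] [-4.2 51.9]
[-0.145  0.04  -0.112]
[-0.196  1.081  2.857]
[465.9750029  175.96881485  90.00066304] 0.1632727921950187 [ 0.28  0.45  1.74 -0.37  0.96  0.34]
```

Emit:
{"api": "play_rows", "payload": {
  "plan": [
    [0,20,0,-0.073,0.02,-0.056,-0.67],
    [0,5,-10,-0.073,0.02,-0.056,-0.67],
    [0,0,-20,0,0,0,-0.67],
    [0,0,-18,0,0,0,-0.67],
    [0,0,0,0,0,0,-0.67]
  ]
}}

```text
time_s: 9.85
eef_pos: [462.9, 200.6, 39.8]
ee_rot: [0.158, 0.674, 0.706, -0.149]
force: [-0.7, 0.3, -1.2]
grip_width: 0.164
```

```bash
cat > st.py <<'E'
from caps import *
from scipy.spatial.transform import Rotation as Ro
s=sense();q=s['ee_rot'];R=Ro.from_quat([q[1],q[2],q[3],q[0]])
z=np.array([0,-np.sin(.436),-np.cos(.436)]); y=np.array([1.,0,0])
W=Ro.from_euler('z',.053)*Ro.from_matrix(np.c_[np.cross(y,z),y,z])
print('turn',(W*R.inv()).as_rotvec().round(3),s['eef_pos'].round(1),'rack',rack(s['eef_pos']).round(1),'f',s['force'].round(1),s['time_s'])
E
python3 st.py
```

```text
turn [0.002 0.002 0.006] [462.9 200.6  39.8] rack [  0.4 266. ] f [-0.7  0.3 -1.2] 9.85
```

Emit:
{"api": "play_rows", "payload": {
  "plan": [
    [2,-10,-8,0,0,0,-0.67],
    [0.5,-10,-3,0,0,0,-0.67],
    [0.3,-6,0,0,0,0,-0.67],
    [0,0,0,0,0,0,-0.67]
  ]
}}

```text
time_s: 10.18
eef_pos: [464.1, 172.3, 30.4]
ee_rot: [0.157, 0.674, 0.706, -0.148]
force: [-0.5, 0.3, -0.0]
grip_width: 0.163
```

```bash
python3 st.py
python3 - <<'E'
from caps import *
c=cap('top','t5.png');a=cap('scene','s5.png')
i=c['img'];j=a['img']
o=np.zeros((600,800,3),np.uint8);o[:225]=cv2.resize(i[185:230,140:300],(800,225),interpolation=cv2.INTER_CUBIC)
o[225:600,:500]=cv2.resize(j[145:220,150:250],(500,375),interpolation=cv2.INTER_CUBIC)
cv2.imwrite('pics/z5.png',o)
E
```

```text
turn [-0.001  0.003  0.006] [464.1 172.3  30.4] rack [1.000e-01 2.377e+02] f [-0.5  0.3 -0. ] 10.1833
```

View pics/z5.png

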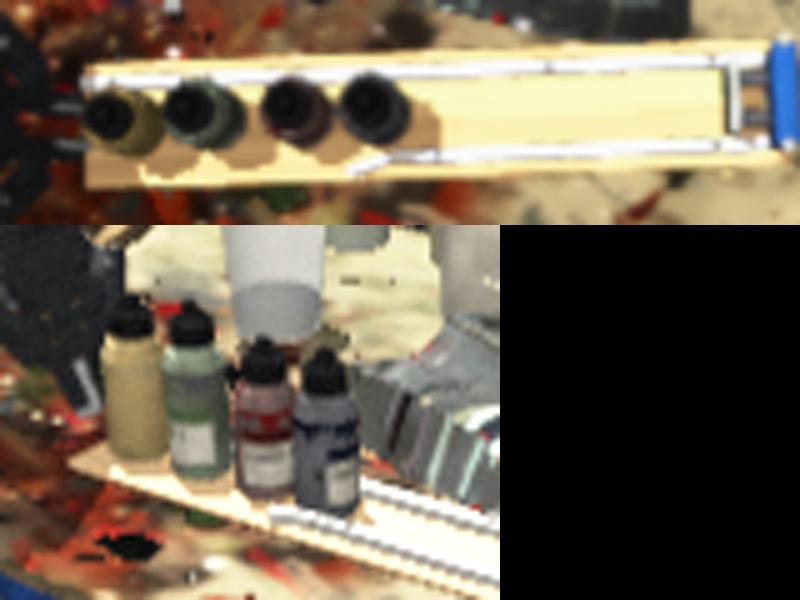

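All four stand upright. Yellow, at crop (108,117), is a touch nearer the robot than the others, and the open finger pair is just behind it at (67,127). I'll start pushing slowly.

Emit:
{"api": "play_rows", "payload": {
  "plan": [
    [1,-5,-0.5,0,0,0,-0.67],
    [0.8,-5,-0.5,0,0,0,-0.67],
    [0.6,-5,-0.5,0,0,0,-0.67],
    [0.4,-5,-0.5,0,0,0,-0.67]
  ]
}}

```text
time_s: 10.62
eef_pos: [468.3, 153.2, 30.1]
ee_rot: [0.158, 0.674, 0.707, -0.145]
force: [0.6, 0.4, 0.8]
grip_width: 0.169
```

```bash
cat > m.py <<'E'
import runpy; runpy.run_path('st.py')
from caps import *
c=cap('top')
f=onz(c,(153.5,210.3),35)
for u,s in caps(c):
  p=rack(onz(c,u,119))
  if 900<s[2]<2700 and abs(p[0])<15: print(np.round(u,1),s,np.round(p,1))
E
python3 m.py; python3 -c "
from caps import *
c=cap('top');print(rack(onz(c,(153.5,210.3),38)))"
```

```text
turn [-0.004  0.008  0.004] [468.3 153.2  30.1] rack [  3.3 218.3] f [0.6 0.4 0.8] 10.6167
[167.1 207.7] [  49   43 1569] [ -3.3 187.2]
[180.3 205.9] [  51   47 1731] [  0.7 148.6]
[197.5 205.8] [  49   46 1762] [-0.8 99.2]
[214.2 206.5] [  64   63 2399] [-4.3 51.3]
[ -3.1741037 244.181414 ]
```

Emit:
{"api": "play_rows", "payload": {
  "plan": [
    [0.3,-6,-0.5,0,-0.004,0,-0.67],
    [0.2,-6,-0.5,0,-0.004,0,-0.67],
    [0.3,-6,-0.5,0,0,0,-0.67],
    [0.3,-6,-0.5,0,0,0,-0.67]
  ]
}}

```text
time_s: 11.05
eef_pos: [469.4, 127.8, 27.9]
ee_rot: [0.161, 0.675, 0.706, -0.142]
force: [0.3, 1.6, 1.4]
grip_width: 0.165
```

```bash
python3 m.py
```

```text
turn [-0.004  0.017  0.004] [469.4 127.8  27.9] rack [  3.  192.9] f [0.3 1.6 1.4] 11.05
[175.6 207.6] [  47   44 1561] [ -3.7 162.5]
[189.  205.5] [  50   45 1695] [  0.8 123.6]
[203.7 205.4] [  52   46 1805] [-0.1 81.4]
[217.7 206.4] [  60   63 2439] [-4.5 41.2]
```

Emit:
{"api": "play_rows", "payload": {
  "plan": [
    [-2,7,1,0,0.01,0,-0.53],
    [-2,0,0,0,0.007,0,-0.53],
    [0,-5,0,0,0,0,-0.53],
    [0,-5,0,0,0,0,-0.53],
    [0.5,-4,0,0,0,0,-0.53]
  ]
}}

```text
time_s: 11.52
eef_pos: [465.4, 119.5, 28.7]
ee_rot: [0.154, 0.673, 0.708, -0.149]
force: [0.3, 2.5, -0.2]
grip_width: 0.238
```

```bash
python3 m.py
```

```text
turn [-0.003 -0.003  0.004] [465.4 119.5  28.7] rack [ -1.4 184.9] f [ 0.3  2.5 -0.2] 11.5167
[177.8 208.9] [  48   43 1557] [ -7.8 156.2]
[191.4 207.1] [  48   45 1658] [ -3.8 116.8]
[206.  205.3] [  56   47 1850] [-0.  74.7]
[219.4 205.5] [  53   53 1987] [-1.9 36.5]
```

The cradle carries yellow about 6.5 mm nearer the robot in the image than the TCP reading suggests, so moving it in -x was wrong. Green is now at -4 mm and yellow at -8 mm. I'll back off and re-square both against the fence before going on.

Emit:
{"api": "play_rows", "payload": {
  "plan": [
    [0,15,0,0,0,0,-0.6],
    [0,15,10,0,0,0,-0.7],
    [0,0,40,0,0,0,-0.9],
    [-10,0,35,0.073,-0.078,0,-1],
    [-35,-10,10,0.073,-0.078,0,-1]
  ]
}}

```text
time_s: 11.98
eef_pos: [423.3, 139.1, 123.5]
ee_rot: [0.159, 0.693, 0.702, -0.044]
force: [1.6, 0.2, 1.9]
grip_width: 0.001
```

Emit:
{"api": "play_rows", "payload": {
  "plan": [
    [-5,-25,0,0.073,-0.078,0,-1],
    [0,-25,0,0.073,-0.078,0,-1],
    [0,-25,0,0.073,-0.078,0,-1],
    [0,-20,0,0.073,-0.078,0,-1],
    [0,0,0,0,0,0,-1]
  ]
}}

```text
time_s: 12.4
eef_pos: [412.8, 61.3, 125.4]
ee_rot: [0.16, 0.705, 0.678, 0.136]
force: [0.8, 0.8, 0.8]
grip_width: 0.0
```

```bash
cat > st2.py <<'E'
from caps import *
from scipy.spatial.transform import Rotation as Ro
s=sense();q=s['ee_rot'];R=Ro.from_quat([q[1],q[2],q[3],q[0]])
z=np.array([np.sin(.46),0,-np.cos(.46)]); x=np.array([0,1.,0])
W=Ro.from_euler('z',.053)*Ro.from_matrix(np.c_[x,np.cross(z,x),z])
print('turn',(W*R.inv()).as_rotvec().round(3),s['eef_pos'].round(1),'rack',rack(s['eef_pos']).round(1),'f',s['force'].round(1),s['time_s'])
c=cap('top')
for u,s in caps(c):
  p=rack(onz(c,u,119))
  if 900<s[2]<2700 and abs(p[0])<15: print(np.round(u,1),s,np.round(p,1))
E
python3 st2.py
```

```text
turn [ 0.026 -0.038  0.098] [412.8  61.3 125.4] rack [-57.  129.5] f [0.8 0.8 0.8] 12.4
[178.2 209. ] [  46   42 1534] [ -8.2 154.9]
[191.8 207.4] [  53   46 1712] [ -4.8 115.7]
[206.2 205.4] [  51   46 1766] [-0.3 74.2]
[220.6 206.2] [  64   63 2434] [-4.  33.1]
```

Emit:
{"api": "play_rows", "payload": {
  "plan": [
    [5,-8,-10,0.026,-0.038,0.098,-1],
    [3,-5,-30,0,0,0,-1],
    [2,0,-30,0,0,0,-1],
    [0,0,-18,0,0,0,-1],
    [0,0,-8,0,0,0,-1]
  ]
}}

```text
time_s: 12.87
eef_pos: [424.1, 56.5, 34.4]
ee_rot: [0.158, 0.688, 0.693, 0.149]
force: [0.4, 0.0, 0.3]
grip_width: -0.002
```

```bash
python3 st2.py
```

```text
turn [ 0.014 -0.022  0.049] [424.1  56.5  34.4] rack [-46.  124.2] f [0.4 0.  0.3] 12.8667
[178.2 209. ] [  46   42 1523] [ -8.2 154.9]
[191.8 207.4] [  53   46 1698] [ -4.9 115.8]
[206.2 205.4] [  51   46 1749] [-0.3 74.3]
[220.  205.6] [  57   52 2022] [-2.2 34.8]
```

Emit:
{"api": "play_rows", "payload": {
  "plan": [
    [0,-8,-4,0.014,-0.022,0.049,-1],
    [9,0,-2,0,0,0,-1],
    [7,0.4,-0.5,0,0,0,-1],
    [3,0.2,-0.5,0,0,0,-1],
    [2,0,-0.5,0,0,0,-1]
  ]
}}

```text
time_s: 13.33
eef_pos: [446.5, 60.2, 29.8]
ee_rot: [0.152, 0.679, 0.702, 0.155]
force: [-0.8, -0.3, -0.6]
grip_width: -0.002
```

```bash
python3 st2.py
```

```text
turn [ 0.003 -0.023  0.02 ] [446.5  60.2  29.8] rack [-23.4 126.6] f [-0.8 -0.3 -0.6] 13.3333
[178.3 209.1] [  48   43 1511] [ -8.4 154.7]
[206.2 205.3] [  51   48 1752] [-0.2 74. ]
[220.5 206.4] [  62   62 2414] [-4.6 33.3]
```

Emit:
{"api": "play_rows", "payload": {
  "plan": [
    [-12,0,0,0,-0.01,0.02,-1],
    [0,-6,0,0,-0.01,0,-1],
    [0,-6,0,0,0,0,-1],
    [0,0,-0.5,0,0,0,-1]
  ]
}}

```text
time_s: 13.72
eef_pos: [436.4, 49.8, 30.2]
ee_rot: [0.157, 0.67, 0.707, 0.164]
force: [0.7, -0.0, 0.3]
grip_width: -0.003
```

```bash
python3 st2.py
```

```text
turn [ 0.001 -0.002 -0.   ] [436.4  49.8  30.2] rack [-34.1 116.8] f [ 0.7 -0.   0.3] 13.7167
[178.3 209.1] [  46   42 1495] [ -8.5 154.8]
[191.6 205.9] [  49   46 1669] [ -0.5 116.1]
[206.1 205.4] [  52   46 1755] [-0.3 74.3]
[220.5 206.2] [  63   63 2305] [-4.  33.4]
```

Emit:
{"api": "play_rows", "payload": {
  "plan": [
    [-10,0,0,0,0,0,-1],
    [-1,20,0,0,0,0,-1],
    [-1,18,0,0,0,0,-1],
    [0,0,-0.5,0,0,0,-1]
  ]
}}

```text
time_s: 14.1
eef_pos: [424.6, 88.9, 30.3]
ee_rot: [0.157, 0.669, 0.708, 0.165]
force: [1.1, -0.5, -0.7]
grip_width: -0.002
```

```bash
python3 st2.py
```

```text
turn [ 0.003 -0.    -0.003] [424.6  88.9  30.3] rack [-43.7 156.4] f [ 1.1 -0.5 -0.7] 14.1
[178.3 209.1] [  46   42 1499] [ -8.5 154.8]
[191.6 205.9] [  49   46 1666] [ -0.5 116.2]
[206.1 205.4] [  51   47 1757] [-0.3 74.4]
[220.5 206.1] [  63   63 2317] [-3.9 33.2]
```

Emit:
{"api": "play_rows", "payload": {
  "plan": [
    [9,-0.5,-0.5,0,0,0,-1],
    [5,0,-0.5,0,0,0,-1],
    [3,0,-0.5,0,0,0,-1],
    [2.5,0,-0.5,0,0,0,-1],
    [1,0,-0.5,0,0,0,-1]
  ]
}}

```text
time_s: 14.57
eef_pos: [446.5, 87.2, 27.7]
ee_rot: [0.158, 0.667, 0.71, 0.165]
force: [-0.9, -0.1, -0.7]
grip_width: -0.001
```

```bash
python3 st2.py
```

```text
turn [ 0.004 -0.    -0.009] [446.5  87.2  27.7] rack [-22.  153.6] f [-0.9 -0.1 -0.7] 14.5667
[177.7 205.5] [  46   41 1372] [  2.  156.1]
[191.2 206.4] [  49   45 1675] [ -2.  117.4]
[206.1 205.3] [  50   47 1740] [-0.2 74.3]
[220.  205.5] [  59   52 2019] [-2.  34.8]
```

Emit:
{"api": "play_rows", "payload": {
  "plan": [
    [-15,0,0,0,0,0,-1],
    [-20,0,20,0,0,0,-1],
    [0,15,40,0,0,0,-1],
    [0,30,35,-0.073,0.078,0,-0.53],
    [0,25,10,-0.073,0.078,0,-0.53]
  ]
}}

```text
time_s: 15.03
eef_pos: [413.9, 124.7, 77.6]
ee_rot: [0.134, 0.661, 0.724, 0.14]
force: [-0.0, -0.0, 0.4]
grip_width: 0.232
```

Emit:
{"api": "play_rows", "payload": {
  "plan": [
    [5,25,0,-0.073,0.078,0,-0.53],
    [10,15,0,-0.073,0.078,0,-0.53],
    [20,0,0,-0.073,0.078,0,-0.53],
    [20,0,0,-0.073,0.078,-0.05,-0.53],
    [0,0,0,-0.07,0.02,-0.06,-0.53]
  ]
}}

```text
time_s: 15.45
eef_pos: [467.3, 156.9, 79.9]
ee_rot: [0.13, 0.686, 0.709, -0.094]
force: [0.3, 1.0, 0.2]
grip_width: 0.235
```

```bash
python3 m.py
```

```text
turn [-0.118  0.039  0.011] [467.3 156.9  79.9] rack [  2.5 222.1] f [0.3 1.  0.2] 15.45
[178.2 206.7] [  47   45 1566] [ -1.4 154.9]
[191.3 206.3] [  51   47 1758] [ -1.4 117. ]
[206.2 205.4] [  51   46 1777] [-0.3 74.3]
[220.6 206.3] [  63   64 2432] [-4.4 33. ]
```

Emit:
{"api": "play_rows", "payload": {
  "plan": [
    [3,0,-12,-0.06,0.02,0.01,-0.53],
    [3,-2,-20,-0.058,0.019,0,-0.53],
    [0,0,-15,0,0,0,-0.53],
    [0,-5,-6,0,0,0,-0.53],
    [0,0,-1,0,0,0,-0.53]
  ]
}}

```text
time_s: 15.92
eef_pos: [470.6, 151.3, 21.4]
ee_rot: [0.155, 0.67, 0.71, -0.152]
force: [-0.8, -0.4, -0.5]
grip_width: 0.237
```

```bash
python3 m.py
```

```text
turn [ 0.002 -0.007 -0.003] [470.6 151.3  21.4] rack [  5.5 216.3] f [-0.8 -0.4 -0.5] 15.9167
[178.2 206.7] [  47   45 1556] [ -1.5 154.9]
[191.3 206.2] [  51   46 1744] [ -1.4 116.9]
[206.2 205.4] [  51   46 1769] [-0.4 74.3]
[220.6 206.3] [  63   64 2406] [-4.3 33.1]
```

Emit:
{"api": "play_rows", "payload": {
  "plan": [
    [0.4,-8,5,0,0,0,-0.53],
    [0.4,-8,2,0,0,0,-0.53],
    [0.4,-8,0,0,0,0,-0.53],
    [0.4,-8,0,0,0,0,-0.53],
    [0.4,-6,0,0,0,0,-0.53]
  ]
}}

```text
time_s: 16.38
eef_pos: [473.4, 109.9, 33.1]
ee_rot: [0.156, 0.671, 0.71, -0.149]
force: [-0.6, 1.2, 0.8]
grip_width: 0.238
```

```bash
python3 m.py
```

```text
turn [-0.002 -0.002 -0.003] [473.4 109.9  33.1] rack [  6.1 174.8] f [-0.6  1.2  0.8] 16.3833
[181.5 205.5] [  46   44 1523] [  1.8 145.2]
[194.8 204.9] [  50   46 1636] [  2.1 106.7]
[209.4 204.9] [  52   48 1805] [ 0.6 64.9]
[223.2 206. ] [  58   65 2334] [-3.8 25.7]
```

Emit:
{"api": "play_rows", "payload": {
  "plan": [
    [0.3,-8,-1.5,0,0,0,-0.53],
    [0.3,-8,-1,0,0,0,-0.53],
    [0.3,-8,-0.5,0,0,0,-0.53],
    [0.3,-8,-0.5,0,0,0,-0.53],
    [0.3,-8,-0.5,0,0,0,-0.53]
  ]
}}

```text
time_s: 16.85
eef_pos: [474.8, 66.0, 29.0]
ee_rot: [0.156, 0.671, 0.71, -0.148]
force: [0.1, 1.3, 1.7]
grip_width: 0.234
```

```bash
python3 m.py
```

```text
turn [-0.002 -0.002 -0.003] [474.8  66.   29. ] rack [  5.2 130.9] f [0.1 1.3 1.7] 16.85
[196.1 206. ] [  45   42 1438] [ -1.1 103.1]
[209.9 204.5] [  47   46 1622] [ 1.7 63.4]
[224.3 204.7] [  49   47 1776] [-0.1 22.2]
[237.6 205.4] [  52   52 1983] [ -3.6 -15.5]
```

Emit:
{"api": "play_rows", "payload": {
  "plan": [
    [0.9,-8,0,0,0,0,-0.53],
    [0.7,-8,0,0,0,0,-0.53],
    [0.5,-8,0,0,0,0,-0.53],
    [0.4,-8,0,0,0,0,-0.53],
    [0.4,-8,0,0,0,0,-0.53]
  ]
}}

```text
time_s: 17.32
eef_pos: [477.5, 21.3, 28.6]
ee_rot: [0.155, 0.671, 0.709, -0.149]
force: [-1.5, 2.0, 1.0]
grip_width: 0.233
```

```bash
python3 m.py
```

```text
turn [-0.002 -0.004 -0.002] [477.5  21.3  28.6] rack [ 5.4 86.2] f [-1.5  2.   1. ] 17.3167
[211.5 205.3] [  43   43 1401] [-0.6 58.9]
[225.3 203.8] [  46   47 1617] [ 2.2 19.2]
[239.7 204.2] [  50   47 1761] [ -0.2 -21.6]
[252.9 204.9] [  50   52 1965] [ -3.6 -59.2]
```

Emit:
{"api": "play_rows", "payload": {
  "plan": [
    [0.7,-9,0,0,0,0,-0.53],
    [0.6,-9,0,0,0,0,-0.53],
    [0.5,-9,0,0,0,0,-0.53],
    [0.5,-9,0,0,0,0,-0.53],
    [0.5,-8,0,0,0,0,-0.53]
  ]
}}

```text
time_s: 17.78
eef_pos: [480.4, -27.7, 28.6]
ee_rot: [0.155, 0.671, 0.709, -0.15]
force: [-1.0, 1.6, 0.5]
grip_width: 0.233
```

```bash
python3 m.py
```

```text
turn [-0.001 -0.004 -0.002] [480.4 -27.7  28.6] rack [ 5.8 37. ] f [-1.   1.6  0.5] 17.7833
[228.6 204.6] [  42   44 1372] [-0.3 10.1]
[242.5 203.1] [  45   47 1590] [  2.7 -29.7]
[256.7 203.6] [  52   46 1764] [ -0.2 -70. ]
[269.8 204.1] [  49   50 1901] [  -3.  -107.4]
```

Emit:
{"api": "play_rows", "payload": {
  "plan": [
    [0.5,-7,0,0,0,0,-0.53],
    [0.3,-6,0,0,0,0,-0.53],
    [0.2,-3,0,0,0,0,-0.53],
    [0.1,-1,0,0,0,0,-0.53]
  ]
}}

```text
time_s: 18.17
eef_pos: [481.9, -48.2, 28.7]
ee_rot: [0.155, 0.672, 0.709, -0.15]
force: [-1.0, 0.9, 0.3]
grip_width: 0.233
```

Emit:
{"api": "play_rows", "payload": {
  "plan": [
    [0.1,-2,0,0,0,0,-0.53],
    [0,0,0,0,0,0,-0.53]
  ]
}}

```text
time_s: 18.33
eef_pos: [482.0, -50.5, 28.7]
ee_rot: [0.155, 0.672, 0.709, -0.15]
force: [-1.5, 1.1, 0.4]
grip_width: 0.235
```

Emit:
{"api": "play_rows", "payload": {
  "plan": [
    [0.1,-1.5,0,0,0,0,-0.53],
    [0,0,0,0,0,0,-0.53]
  ]
}}

```text
time_s: 18.5
eef_pos: [482.1, -51.8, 28.6]
ee_rot: [0.155, 0.671, 0.709, -0.15]
force: [-1.1, 0.7, -0.9]
grip_width: 0.233
```

Emit:
{"api": "play_rows", "payload": {
  "plan": [
    [0.1,-1.2,0,0,0,0,-0.53],
    [0,0,0,0,0,0,-0.53]
  ]
}}

```text
time_s: 18.67
eef_pos: [482.2, -52.8, 28.5]
ee_rot: [0.155, 0.671, 0.709, -0.149]
force: [-0.8, 0.9, -0.2]
grip_width: 0.235
```

```bash
python3 m.py
python3 - <<'E'
from caps import *
c=cap('top','t6.png');a=cap('scene','s6.png')
i=c['img'];j=a['img']
o=np.zeros((600,800,3),np.uint8);o[:225]=cv2.resize(i[185:230,150:310],(800,225),interpolation=cv2.INTER_CUBIC)
o[225:600,:500]=cv2.resize(j[155:230,205:305],(500,375),interpolation=cv2.INTER_CUBIC)
cv2.imwrite('pics/z6.png',o)
E
```

```text
turn [-0.001 -0.004 -0.001] [482.2 -52.8  28.5] rack [ 6.2 11.9] f [-0.8  0.9 -0.2] 18.6667
[237.7 204. ] [  42   44 1392] [  0.4 -16.1]
[251.4 202.8] [  46   47 1628] [  2.5 -55.2]
[265.8 203.5] [  55   48 1813] [ -0.9 -96. ]
[279.3 204. ] [  54   54 2087] [  -3.7 -134.5]
```

View pics/z6.png

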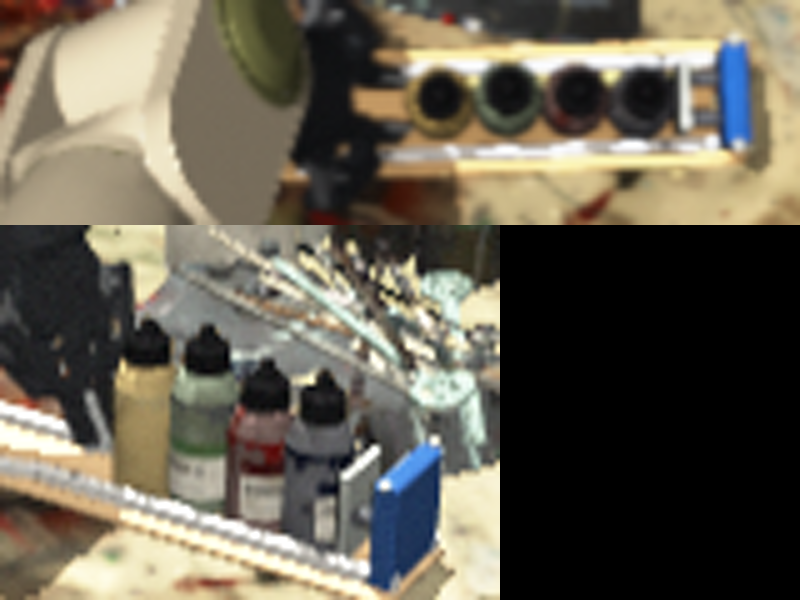

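All four are upright in line in the lane, with blue's body (crop ~672) almost at the plate (684). I'll continue in small steps.

Emit:
{"api": "play_rows", "payload": {
  "plan": [
    [0.1,-1.5,0,0,0,0,-0.53],
    [0,0,0,0,0,0,-0.53]
  ]
}}

```text
time_s: 18.98
eef_pos: [482.2, -53.9, 28.4]
ee_rot: [0.155, 0.671, 0.709, -0.149]
force: [-1.3, 2.5, 0.2]
grip_width: 0.233
```

Emit:
{"api": "play_rows", "payload": {
  "plan": [
    [0.1,-1.2,0,0,0,0,-0.53],
    [0,0,0,0,0,0,-0.53]
  ]
}}

```text
time_s: 19.15
eef_pos: [482.2, -54.5, 28.4]
ee_rot: [0.155, 0.671, 0.709, -0.149]
force: [-1.6, 2.3, 1.1]
grip_width: 0.233
```

Emit:
{"api": "play_rows", "payload": {
  "plan": [
    [0.1,-1,0,0,0,0,-0.53],
    [0,0,0,0,0,0,-0.53]
  ]
}}

```text
time_s: 19.32
eef_pos: [482.3, -54.8, 28.3]
ee_rot: [0.155, 0.672, 0.709, -0.148]
force: [-1.8, 4.0, 0.8]
grip_width: 0.237
```

Emit:
{"api": "play_rows", "payload": {
  "plan": [
    [0.1,-1.5,0,0,0,0,-0.53],
    [0.1,-1,0,0,0,0,-0.53]
  ]
}}

```text
time_s: 19.48
eef_pos: [482.4, -55.9, 28.2]
ee_rot: [0.154, 0.672, 0.709, -0.147]
force: [-2.1, 11.8, 3.8]
grip_width: 0.23
```

Emit:
{"api": "play_rows", "payload": {
  "plan": [
    [0,-1.2,0,0,0,0,-0.53],
    [0,-0.6,0,0,0,0,-0.53]
  ]
}}

```text
time_s: 19.65
eef_pos: [482.4, -56.1, 28.2]
ee_rot: [0.154, 0.672, 0.71, -0.146]
force: [-1.4, 8.4, 3.3]
grip_width: 0.232
```

Emit:
{"api": "play_rows", "payload": {
  "plan": [
    [0,-1.2,0,0,0,0,-0.53],
    [0,-1,0,0,0,0,-0.53],
    [0,-0.8,0,0,0,0,-0.53]
  ]
}}

```text
time_s: 19.9
eef_pos: [482.4, -56.2, 28.3]
ee_rot: [0.153, 0.672, 0.71, -0.143]
force: [-1.7, 9.7, 2.9]
grip_width: 0.235
```

Emit:
{"api": "play_rows", "payload": {
  "plan": [
    [0,-0.9,0,0,0,0,-0.53],
    [0,-0.9,0,0,0,0,-0.53],
    [0,-0.9,0,0,0,0,-0.53]
  ]
}}

```text
time_s: 20.15
eef_pos: [482.4, -56.2, 28.3]
ee_rot: [0.153, 0.673, 0.71, -0.141]
force: [-1.8, 11.4, 4.1]
grip_width: 0.235
```

Emit:
{"api": "play_rows", "payload": {
  "plan": [
    [0,-1.2,0,0,0,0,-0.53],
    [0,-1.2,0,0,0,0,-0.53],
    [0,-1.1,0,0,0,0,-0.53],
    [0,-1.1,0,0,0,0,-0.53]
  ]
}}

```text
time_s: 20.48
eef_pos: [482.4, -56.5, 28.4]
ee_rot: [0.152, 0.673, 0.71, -0.138]
force: [-2.8, 12.8, 5.1]
grip_width: 0.236
```

```bash
python3 m.py
python3 - <<'E'
from caps import *
c=cap('top','t7.png')
for f in('t6','t7'):
    i=cv2.imread(f'pics/{f}.png').astype(float).sum(2)
    p=i[199:210,283:292].mean(0); print(f,p.astype(int), (p.clip(250)-250)@np.arange(283,292)/(p.clip(250)-250).sum())
E
```

```text
turn [-0.024  0.007 -0.002] [482.4 -56.5  28.4] rack [6.3 8.2] f [-2.8 12.8  5.1] 20.4833
[238.7 204.2] [  44   43 1409] [ -0.2 -18.7]
[252.5 202.8] [  46   46 1629] [  2.5 -58.1]
[266.6 203.1] [  53   48 1803] [  0.2 -98.3]
[280.2 203.8] [  55   57 2130] [  -3.3 -136.9]
t6 [147 146 237 602 640 443 345 352 352] 287.60581796811874
t7 [110 147 149 272 596 600 385 332 349] 288.20010522623636
```

The plate moved about 0.8 px (roughly 3 mm) and the force held at 10–13 N for about a second. I'll ease off slowly.

Emit:
{"api": "play_rows", "payload": {
  "plan": [
    [0,0.3,0,0,0,0,-0.53],
    [0,0.6,0,0,0,0,-0.53],
    [0,0.8,0,0,0,0,-0.53],
    [0,0.8,0,0,0,0,-0.53],
    [0,0.8,0,0,0,0,-0.53]
  ]
}}

```text
time_s: 21.0
eef_pos: [482.6, -52.3, 28.7]
ee_rot: [0.152, 0.673, 0.711, -0.137]
force: [0.8, 0.9, -0.2]
grip_width: 0.235
```

Emit:
{"api": "play_rows", "payload": {
  "plan": [
    [0,0.8,0,0,0,0,-0.53],
    [0,1,0,0,0,0,-0.53],
    [-0.1,3,0,0,0,0,-0.53],
    [-0.5,10,0,0,0,0,-0.53],
    [-1,20,0,0,0,0,-0.53]
  ]
}}

```text
time_s: 21.42
eef_pos: [481.7, -18.8, 29.1]
ee_rot: [0.153, 0.674, 0.709, -0.138]
force: [-0.7, 0.1, 0.4]
grip_width: 0.231
```

Emit:
{"api": "play_rows", "payload": {
  "plan": [
    [-1,20,5,0,0,0,-0.53],
    [0,10,35,0,0,0,-0.53],
    [0,10,40,0,0,0,-0.53],
    [0,20,40,0,0,0,-0.53],
    [0,30,20,0,0,0,-0.53]
  ]
}}

```text
time_s: 21.83
eef_pos: [475.8, 75.6, 166.7]
ee_rot: [0.147, 0.674, 0.71, -0.141]
force: [0.9, 0.0, 0.5]
grip_width: 0.232
```

```bash
python3 m.py
python3 - <<'E'
from caps import *
c=cap('top','t8.png');a=cap('scene','s8.png')
i=c['img'];j=a['img']
o=np.zeros((600,800,3),np.uint8);o[:225]=cv2.resize(i[185:230,150:310],(800,225),interpolation=cv2.INTER_CUBIC)
o[225:600,:500]=cv2.resize(j[155:230,205:305],(500,375),interpolation=cv2.INTER_CUBIC)
o[225:450,500:800]=cv2.resize(i,(300,225))
cv2.imwrite('pics/z8.png',o)
E
```

```text
turn [-0.025 -0.003  0.002] [475.8  75.6 166.7] rack [  6.6 140.4] f [0.9 0.  0.5] 21.8333
[237.6 204.1] [  43   44 1407] [  0.1 -15.6]
[251.3 203.3] [  45   46 1605] [  1.1 -54.8]
[265.4 203.1] [  48   49 1814] [  0.4 -94.9]
[279.2 203.8] [  56   57 2188] [  -3.1 -134.3]
```

View pics/z8.png

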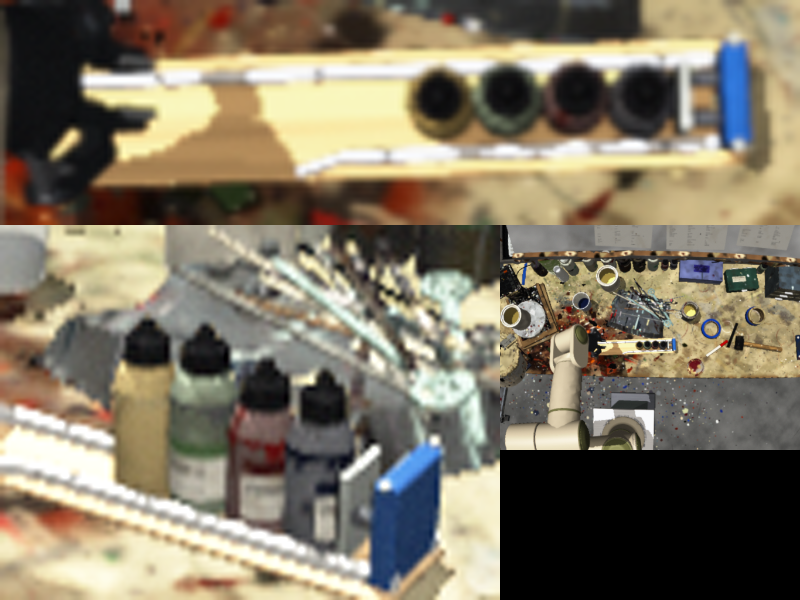

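The four bottles stand upright and close together against the plate, with caps at crop (440,95) to (640,98). The gripper is clear and the bystanders haven't moved. Handing in.

```bash
python3 -c "
from rig import ctrl;print(ctrl.finish_job())"
```

```text
the job is handed in; nothing more can be done
None
```

The job is done and handed in at about 22 s of the 72 s. All four bottles are upright in the lane, close together against the end plate.

- **Placing:** I picked up the yellow bottle and stood it on the rack behind the green one. I then nudged green up to the fence, because it stood about 6 mm off the line.
- **Slide:** I pushed the row from behind yellow with two slightly opened fingers, low on the bottle. None of the other three was gripped or lifted.
- **Press:** The wrist read 8–13 N for about a second, and the plate gave roughly 3 mm. I then eased off slowly.
- **Last checks:** The final picture shows the bottles about 39–40 mm apart, centre to centre, the gripper clear and the bystanders apparently where they were (judged by eye).

**What went wrong:** Early in the slide I moved the fingers the wrong way. A finger position read from the picture was about 4 mm off. Before the lane mouth, green drifted about 4 mm and yellow about 8 mm towards the robot. I stopped, pushed both back to the fence with the fingers, and carried on. After that the row stayed within about 3 mm of the line.

**Less certain:** Blue's cap merged with its shadow in the top view, so its sideways position was judged by eye. A gap of less than 1 mm at the plate could not be ruled out.

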